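# Find the blown tin and put the sound ones on the sloping rack

## Robot

A 7-joint arm with a two-finger parallel gripper is mounted at the origin on a cart in front of the work surface, level with it; the furniture and walls round the work are solid. World frame = base frame: x ahead of the robot, y to its left, z up, the work surface at z = 0. Lengths are in mm, angles in degrees, forces in N, time in s.
With the tool pointing down it reaches from about 400 to 925 mm from the base axis. Payload 5.6 kg.
Tool frame: the origin (TCP) lies at the very end of the fingers, on their centre line; the grasp point (between the pads) lies robot.grip_point_offset behind it (robot.grip_point_offset is the distance from the TCP to the grasp point, in mm); z points along the fingers, y is the line along which they close (so a half turn about z gives the same grasp; the last joint's range is limited). The gripper opens to 85 mm and grips with 20 to 120 N. Pads are 22 mm wide; open, the fingers measure 114 mm over their backs; the gripper's body (76 mm by 85 mm) begins 54 mm behind the grasp point. The pads swing forward as they close: fully open they stand 13 mm farther back than shut.
Start: joints at [73.052, 26.786, -0.665, 91.828, 0.344, 61.387, -3.226], TCP at [162.533, -629.358, 231.29] pointing down, gripper open.
Joint ranges: [-144.91, 144.91], [-17.63, 115.5], [-89.93, 88.59], [15.96, 139.68], [-74.01, 254.01], [8.47, 105.57], [-167.45, 167.45]. Speed limits (degrees/s): [147.25, 147.25, 180, 180, 180, 180, 180].

## Interface

Orientations are given as [roll, pitch, yaw] about the fixed x, y, z axes, in that order (R = Rz(yaw) Ry(pitch) Rx(roll)).
In Python, from workcell import monitor, eyes, robot gives the robot as it stands. The module is installed in compiled form; this text tells all that it offers.
- The arm moves only by the tool play_rows, never from a script. Its argument "commands" is a list that holds one entry, the list of rows, each a list of 7 numbers: the gripper command: -1 is fully open, 1 is shut, values between are in proportion, then the shift along the tool's x, y, z in m, then the turn, a rotation vector about the tool's x, y, z in degrees. In form: [[[hand, dx, dy, dz, wx, wy, wz], ...]]. A call has exactly 5 rows; each row is the pose to reach, as a shift and turn from the pose commanded when the call began, along the tool's axes at that moment; what a row does not reach only later rows make up. A row lasts 1/12 s, in which the tool goes at most 41.7 mm and 7.16 degrees, less where a joint would pass 70% of its speed; a pose out of reach is approached as far as the arm can. A call with a gripper value outside its range is refused whole. The fingers move at their own pace and stop on an object; the grip force is fixed at half the most. Time passes only in rows, so rows that repeat a pose let the fingers close, or fill a call up. It gives the time, the measured TCP pose, the force, the opening and the grip force at its end, in the units of the state.
- monitor.sense(): the state, without advancing time (a new reading comes with each control period).
- eyes.capture(name): name is "side" or "top"; returns (picture, depth): 420x560x3 uint8, red, green, blue; 420x560 float32, mm along the optical axis (not along the pixel's ray), 0 where there is no reading.
- eyes.calibration(name): a dict with "vfov" (degrees; the focal length in pixels is half the picture's height over the tangent of half this angle, whatever the lens; pixels are square), "cx", "cy" (the principal point, pixels), "origin" and "rotation" of the camera in the world. Camera axes: x right, y down, z forward; pixel columns grow to the right and rows downward; lengths in mm; the calibration is good to about 2 mm. A picture is of the moment at which its call begins. calibration takes no time and is no camera call.
- robot.sign_off(): hands the job in; it is judged then, once.
The state is a dict: "clock": time; "joints": joint angles; "joint_vel": joint speeds; "joint_torque": joint torques, N m; "ee_pos": TCP position; "tool_rot": TCP orientation; "force": force on the tool from outside, world axes, zero at the start; "torque": the same for the moment, N m; "width": finger opening in mm; "grasp_force": force on a finger pad.
Only numpy, scipy, OpenCV 4.12 (cv2) and the standard library are available. Lean on these libraries where they do the work, as an engineer would, in place of code of your own. Each camera call takes 0.05 s, during which the arm holds its last target. There are 200 camera calls.

## Task

One of the three flat fish tins at the front has a bulged bottom: before putting any away, press down with the fingers on an end of the tins' tops until you have found the one that rocks and made it lean over onto its bottom edge for a moment. Leave that tin where it is, and put the two sound tins on the empty sloping wooden rack, one in each bay, flat on the sloping deck with their lids up, set down and not dropped. Do not tip over any tin or disturb the spice jar and the fork among them.

Things in the scene. Friction and masses are not known exactly. Their poses are not given: they have to be found in the camera images.
- tin_a: flat oblong closed metal fish tin with a ring pull on its lid, 110 mm long (x), 56 wide (y), lying flat; top 22 mm above the worktop, 0.16 to 0.25 kg. Origin: centre of its underside, z up. The three tins look the same; each may lie at any of three places along the front, long axis roughly ahead of the robot. Exactly one has a bulged bottom (see tin_b, tin_c)
- tin_b: tin like tin_a. Of the three, whichever has the bulged bottom rests level by itself on a bulge 16 mm long, 4 mm high, at its middle. Pressed down near one end of its top (1 N starts it) it leans 5 degrees that way, that end sinking 2 to 4 mm, until its bottom edge meets the worktop; it comes level again when let go
- tin_c: tin like tin_a. To test any of the three, press on its top about 48 mm from the middle along its length, on the middle line, to 3 to 5 mm below the top or until about 5 N is met. A sound tin stays level and does not sink
- rack_deck: deck of a fixed wooden tin rack, 244 mm wide, 175 high. Origin: centre of the deck's top face, 58 mm above the worktop. z: square out of the deck, up and leaning 30 degrees to its open side, which looks to the robot's right front; x: up the slope; y: along the rack. Lip at x -73 to -65 mm, 12 high over the deck. Board at x 65 to 73, 95 high, leaning over the deck: a vertical gripper hits it
- bay_left (a point): middle of the bay at the rack's left (nearer) end: deck x = -6, y = 58, z = 0 mm; a tin's underside centre goes here, its length along deck x (4 mm clear of the lip). The tin lies flat on the deck, so leaning 30 degrees, and the lip keeps it from sliding off
- bay_right (a point): the same for the bay at the right (farther) end: deck x = -6, y = -58, z = 0 mm. A rib 5 mm wide and 4 mm high at deck y = 0 parts the bays; the deck ends, open, at y = +-122 mm
- spice_jar: bystander: small dark-capped spice jar, 44 mm across and 96 mm high, among the tins. Origin: centre of its underside
- fork_1: bystander: steel fork lying between two tins, 204 mm long (its x), 28 wide, 18 high. Origin: centre of its underside

How it is judged:
By the outcome, as a careful person would: the job done as asked, in the order asked, and still so for the second after the job is handed in, with the robot touching nothing.
It also fails if it takes over 72 s, if anything falls off the work surface, if the arm or the gripper's body presses on something with over 40 N, if the wrist force passes 120 N, or if a joint passes its speed limit or range.

## Working session

There is one attempt and no reset: what is moved stays moved. The work goes in short steps, Python scripts to look and compute and a tool call to move; the robot and the scene stay as the last step left them, time stands still between calls to the robot, and variables do not carry over. Pictures are saved under pics/ and viewed, at most 10 in all, crops included, and the job is handed in when it is done.

Besides the shell and the picture viewer there is one more tool, called after "Request:" by a JSON object that holds its "name" and its "arguments". play_rows: Moves the arm, as the interface text tells. Its arguments: {"type":"object","properties":{"commands":{"type":"array","items":{"type":"array","items":{"type":"array","items":{"type":"number"}}}}},"required":["commands"]}

```bash
mkdir -p pics; cat > h.py <<'E'
import numpy as np, cv2
from workcell import monitor, eyes, robot
def cloud(name):
    p,d=eyes.capture(name); c=eyes.calibration(name)
    f=210/np.tan(np.radians(c["vfov"]/2)); v,u=np.mgrid[:420,:560]
    P=np.stack([(u-c["cx"])/f*d,(v-c["cy"])/f*d,d],-1)@np.array(c["rotation"]).T+np.array(c["origin"])
    P[d==0]=np.nan
    return p,d,P
E
python3 - <<'E'
from h import *
s=monitor.sense(); print(s, robot.grip_point_offset)
for n in("side","top"):
    p,d,P=cloud(n); np.save(n+".npy",P); cv2.imwrite(f"pics/{n}0.png",p[...,::-1]); c=eyes.calibration(n); print(n,c)
E
```

```text
{'clock': 0.0, 'joints': array([73.05205896, 26.83829976, -0.6659148 , 91.88382494,  0.34359747,
       61.38798246, -3.22609143]), 'joint_vel': array([ 2.88451408e-03,  2.74651431e-02,  4.52977500e-02,  5.19648963e-02,
       -2.80830044e-05, -9.37651254e-02,  6.06162973e-02]), 'joint_torque': array([ 3.63080096e-05, -5.32391810e+01,  2.19815393e-02, -2.51310879e+01,
        1.16203754e-02,  7.65828212e-03,  3.17308718e-05]), 'ee_pos': array([ 162.36884684, -628.77815439,  230.29133453]), 'tool_rot': array([-1.79892094e+02,  6.77215878e-03,  1.44811571e+01]), 'force': array([0.23262985, 0.58240989, 0.05161372]), 'torque': array([-0.00780804, -0.01732928,  0.00089668]), 'grasp_force': 0.0, 'width': 85.37751650860692} 18.700000000000003Traceback (most recent call last):
  File "<stdin>", line 4, in <module>
  File "h.py", line 6, in cloud
    P=np.stack([(u-c["cx"])/f*d,(v-c["cy"])/f*d,d],-1)@np.array(c["rotation"]).T+np.array(c["origin"])
      ~~~~~~~~~~~~~~~~~~~~~~~~~~~~~~~~~~~~~~~~~~~~~~~~~~~~~~~~~~~~~~~~~~~~~~~~~~^~~~~~~~~~~~~~~~~~~~~~
ValueError: operands could not be broadcast together with shapes (420,560) (3,)
```

```bash
python3 - <<'E'
import cv2,numpy as np
a=cv2.imread("pics/side0.png");b=cv2.imread("pics/top0.png")
cv2.imwrite("pics/b0.png",np.hstack([cv2.resize(a,(400,300)),cv2.resize(b,(400,300))]))
E
```

```text
[ WARN:0@0.008] global loadsave.cpp:275 findDecoder imread_('pics/side0.png'): can't open/read file: check file path/integrity
[ WARN:0@0.009] global loadsave.cpp:275 findDecoder imread_('pics/top0.png'): can't open/read file: check file path/integrity
Traceback (most recent call last):
cv2.error: OpenCV(4.12.0) /io/opencv/modules/imgproc/src/resize.cpp:4208: error: (-215:Assertion failed) !ssize.empty() in function 'resize'
```

```bash
sed -i 's/np.array(c\["rotation"\]).T/rot(c["rotation"]).T/' h.py; sed -i '2a from scipy.spatial.transform import Rotation as Ro\ndef rot(r):\n    r=np.array(r,float); return r if r.shape==(3,3) else Ro.from_euler("xyz",r,degrees=True).as_matrix() if r.size==3 else Ro.from_quat(r).as_matrix()' h.py
python3 - <<'E'
from h import *
for n in("side","top"):
    print(eyes.calibration(n))
    p,d,P=cloud(n); np.save(n+".npy",P); cv2.imwrite(f"pics/{n}0.png",p[...,::-1])
    ok=np.isfinite(P[...,2]); h=P[ok]; print(np.percentile(h,[1,25,50,75,99],axis=0).round())
E
```

```text
{'vfov': 44.44526246733265, 'cx': 284.0553063905405, 'cy': 204.70068623810636, 'origin': array([ 496.93954135, 1016.71548259, 1022.8837752 ]), 'rotation': array([-132.75886523,    0.95300571, -177.96747068])}
[[ -871. -2079.  -929.]
 [   47.  -465.  -426.]
 [  574.    61.     3.]
 [  920.   233.   167.]
 [ 1029.   585.   620.]]
{'vfov': 56.628152350929376, 'cx': 276.4949979538194, 'cy': 202.00921300996325, 'origin': array([500.84868444, -18.49150499, 916.24450809]), 'rotation': array([-176.56497703,   -0.57374928,  -89.88015709])}
[[ -358. -1329.  -931.]
 [  113.  -404.  -918.]
 [  543.   -36.    -2.]
 [  810.   357.    18.]
 [  948.  1115.   187.]]
```

View pics/top0.png

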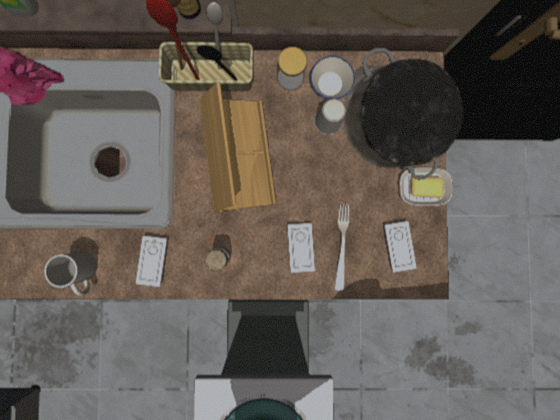

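View pics/side0.png

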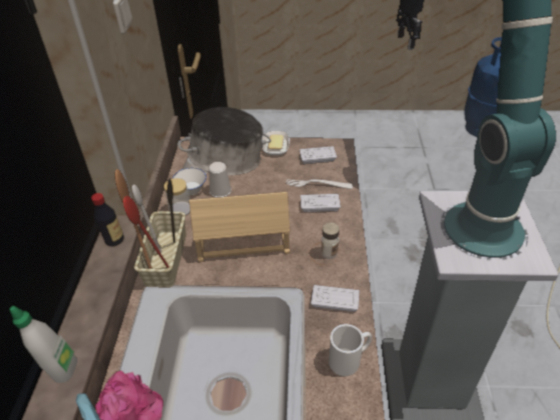

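```bash
cat > meas.py <<'E'
from h import *
def tins(p,P,zlo=14,zhi=32,bxs=((90,225,215,295),(280,225,322,280),(378,215,425,280))):
    hsv=cv2.cvtColor(p,cv2.COLOR_RGB2HSV)
    for (a,b,c,e) in bxs:
        m=np.zeros(p.shape[:2],bool); m[b:e,a:c]=1
        m&=(P[...,2]>zlo)&(P[...,2]<zhi)&(hsv[...,2]>110)&(hsv[...,1]<70)
        n,l,st,_=cv2.connectedComponentsWithStats(m.astype(np.uint8)); k=1+np.argmax(st[1:,4]); q=P[l==k]
        r=cv2.minAreaRect(q[:,:2].astype(np.float32)); bx=cv2.boxPoints(r)
        ed=bx[1]-bx[0]; e2=bx[2]-bx[1]; L=ed if np.hypot(*ed)>np.hypot(*e2) else e2
        print(st[k],"c",np.round(r[0],1),"size",np.round(r[1],1),"ang",round(np.degrees(np.arctan2(L[1],L[0]))%180,1),"z",np.nanmedian(q[:,2]).round(1))
E
python3 - <<'E'
from meas import *
p=cv2.imread("pics/top0.png")[...,::-1].copy(); P=np.load("top.npy"); tins(p,P,bxs=((130,225,170,295),(280,215,322,280),(378,215,425,280)))
print("table z",np.nanmedian(P[225:290,240:280,2]), np.nanmedian(P[260:290,360:380,2]))
# deck
for n,box in(("top",(244,110,262,200)),):
    a,b,c,e=box; q=P[b:e,a:c].reshape(-1,3); q=q[np.isfinite(q[:,2])]
    for _ in range(4):
        A=np.c_[q[:,:2],np.ones(len(q))]; s=np.linalg.lstsq(A,q[:,2],rcond=None)[0]; r=q[:,2]-A@s; q=q[abs(r)<max(3,2*r.std())]
    nn=np.array([-s[0],-s[1],1]); nn/=np.linalg.norm(nn); print("n",nn,"tilt",np.degrees(np.arccos(nn[2])),"az",np.degrees(np.arctan2(nn[1],nn[0])),r.std(),q.mean(0))
for v in(115,130,150,170,190,203):
    print(v,[tuple(P[v,u].round().astype(int)) if np.isfinite(P[v,u,2]) else None for u in range(200,280,4)])
for u in(245,255,265):
    print(u,[tuple(P[v,u].round().astype(int)) for v in list(range(94,106,2))+list(range(200,216,2))])
E
```

```text
[ 136  236   31   51 1196] c [419.1 258.1] size [ 56.2 110.2] ang 172.5 z 22.0
[ 288  224   27   49 1175] c [449.7 -83. ] size [109.8  55.9] ang 3.9 z 21.8
[ 385  222   32   51 1166] c [ 452.6 -311. ] size [109.9  56.3] ang 9.1 z 21.6
table z -0.41568356552477326 -0.795184891528038
n [ 0.06932754 -0.49636408  0.86534178] tilt 30.078245126704502 az -82.04889231773983 1.3590604721330062 [659.22464876  27.90009293  40.33184762]
115 [(np.int64(763), np.int64(155), np.int64(-2)), (np.int64(732), np.int64(126), np.int64(107)), (np.int64(728), np.int64(115), np.int64(123)), (np.int64(723), np.int64(104), np.int64(141)), (np.int64(718), np.int64(94), np.int64(157)), (np.int64(714), np.int64(84), np.int64(173)), (np.int64(714), np.int64(76), np.int64(170)), (np.int64(745), np.int64(81), np.int64(63)), (np.int64(747), np.int64(73), np.int64(57)), (np.int64(748), np.int64(64), np.int64(54)), (np.int64(750), np.int64(56), np.int64(47)), (np.int64(751), np.int64(47), np.int64(44)), (np.int64(753), np.int64(38), np.int64(38)), (np.int64(754), np.int64(29), np.int64(34)), (np.int64(756), np.int64(2
[... 5989 characters left out ...]
(532), np.int64(23), np.int64(1)), (np.int64(528), np.int64(23), np.int64(-3))]
265 [(np.int64(815), np.int64(1), np.int64(1)), (np.int64(810), np.int64(0), np.int64(0)), (np.int64(805), np.int64(0), np.int64(-1)), (np.int64(799), np.int64(0), np.int64(3)), (np.int64(796), np.int64(0), np.int64(-1)), (np.int64(791), np.int64(0), np.int64(0)), (np.int64(558), np.int64(-1), np.int64(34)), (np.int64(554), np.int64(-1), np.int64(29)), (np.int64(549), np.int64(-1), np.int64(33)), (np.int64(546), np.int64(-1), np.int64(1)), (np.int64(542), np.int64(-1), np.int64(0)), (np.int64(537), np.int64(-1), np.int64(2)), (np.int64(532), np.int64(-1), np.int64(-1)), (np.int64(528), np.int64(-1), np.int64(1))]
```

```bash
cat >> h.py <<'E'
def show(tgt,rpy=None,s=None):
    "tool-frame shift (m) and rotvec (deg) from the measured pose"
    s=s or monitor.sense(); R=Ro.from_euler("xyz",s["tool_rot"],degrees=True)
    d=R.inv().apply(np.array(tgt)-s["ee_pos"])/1000
    w=(R.inv()*Ro.from_euler("xyz",rpy,degrees=True)).as_rotvec(degrees=True) if rpy is not None else np.zeros(3)
    print("d",d.round(4),"w",w.round(2),"rows",round(np.linalg.norm(d)/.0417,1),round(np.linalg.norm(w)/7.16,1))
def st():
    s=monitor.sense(); print(round(s["clock"],2),"p",s["ee_pos"].round(1),"r",s["tool_rot"].round(1),"F",s["force"].round(1),"w",round(s["width"],1),"g",round(s["grasp_force"],1),"j",s["joints"].round(0)); return s
E
python3 - <<'E'
from h import *
from scipy.optimize import least_squares
P=np.load("top.npy"); Q=np.load("side.npy")
def fit(P,z0=0):
    q=P.reshape(-1,3); q=q[np.isfinite(q[:,2])]; q=q[(q[:,0]>500)&(q[:,0]<830)&(q[:,1]>-60)&(q[:,1]<150)&(q[:,2]>15)&(q[:,2]<190)]
    p=np.array([662,59.2,98.]) 
    def loc(p):
        R=Ro.from_euler("ZY",[p[2],-30],degrees=True).as_matrix(); return (q-[p[0],p[1],58])@R
    for it in range(5):
        l=loc(p); D=(abs(l[:,2])<5)&(abs(l[:,0])<58)&(abs(l[:,1])<115)&(abs(l[:,1])>6)
        B=(abs(l[:,0]-65)<5)&(l[:,2]>15)&(l[:,2]<85)&(abs(l[:,1])<115)
        L=(abs(l[:,2]-12)<5)&(abs(l[:,0]+69)<6)&(abs(l[:,1])<115)
        T=(abs(l[:,2]-95)<4)&(abs(l[:,0]-69)<6)
        def f(x):
            l=loc(x); return np.r_[l[D,2],(l[B,0]-65),l[L,2]-12]
        p[:3]=least_squares(f,p,loss="soft_l1").x; 
        # along rack: ends of deck
        l=loc(p); m=(abs(l[:,2])<6)&(abs(l[:,0])<55); e=np.percentile(l[m,1],[.3,99.7]); sh=e.mean()
        p[:2]+=sh*np.array([-np.sin(np.radians(p[2])),np.cos(np.radians(p[2]))])
    l=loc(p); print(p.round(2),D.sum(),B.sum(),L.sum(),"ends",e.round(1),"lip x",np.percentile(l[(abs(l[:,2]-12)<4)&(l[:,0]<-55)&(l[:,0]>-85),0],[3,50,97]).round(1), "boardtop z",np.percentile(l[(abs(l[:,0]-69)<8)&(l[:,2]>50),2],99).round(1))
    print([np.median(l[k,2]).round(2) for k in(D,L)])
fit(P); fit(Q)
show((500,-303.4,60))
E
```

```text
[680.51  61.97  98.09] 2799 0 331 ends [-141.4  141.4] lip x [-72.7 -68.1 -64.7] boardtop z 97.3
[np.float64(0.07), np.float64(11.02)]Traceback (most recent call last):
  File "<stdin>", line 22, in <module>
  File "<stdin>", line 20, in fit
    return _quantile_unchecked(
        a, q, axis, out, overwrite_input, method, keepdims, weights)
    return _ureduce(a,
                    func=_quantile_ureduce_func,
    ...<5 lines>...
                    overwrite_input=overwrite_input,
                    method=method)
    r = func(a, **kwargs)
    result = _quantile(arr,
                       quantiles=q,
    ...<2 lines>...
                       out=out,
                       weights=wgt)
    slices_having_nans = np.isnan(arr[-1, ...])
                                  ~~~^^^^^^^^^
IndexError: index -1 is out of bounds for axis 0 with size 0
```

```bash
python3 - <<'E'
from h import *
show((500,-303.4,230)); show((500,-303.4,50))
R=rot(monitor.sense()["tool_rot"])
print(R.T@np.array([-2.5-.0,222.0,0])) 
E
```

```text
d [ 0.4083 -0.2308  0.0008] w [0. 0. 0.] rows 11.2 0.0
d [ 0.4083 -0.2305  0.1808] w [0. 0. 0.] rows 12.1 0.0
[  53.08248824 -215.57460977    0.29506718]
```

Request:
{"name": "play_rows", "arguments": {"commands": [[[1, 0.034, -0.019, 0, 0, 0, 0], [1, 0.068, -0.038, 0, 0, 0, 0], [1, 0.102, -0.058, 0, 0, 0, 0], [1, 0.136, -0.077, 0, 0, 0, 0], [1, 0.163, -0.092, 0, 0, 0, 0]]]}}

```text
clock: 0.57
ee_pos: [299.6, -496.8, 231.1]
tool_rot: [-179.9, -0.0, 14.6]
force: [1.2, -0.8, -0.2]
width: 25.3
grasp_force: 0.0
```

Request:
{"name": "play_rows", "arguments": {"commands": [[[1, 0.034, -0.019, 0, 0, 0, 0], [1, 0.068, -0.038, 0, 0, 0, 0], [1, 0.102, -0.058, 0, 0, 0, 0], [1, 0.136, -0.077, 0, 0, 0, 0], [1, 0.163, -0.092, 0, 0, 0, 0]]]}}

```text
clock: 0.98
ee_pos: [434.3, -366.7, 231.2]
tool_rot: [-180.0, -0.0, 14.6]
force: [1.4, -0.4, 0.7]
width: -0.2
grasp_force: 0.0
```

Request:
{"name": "play_rows", "arguments": {"commands": [[[1, 0.034, -0.019, 0.01, 0, 0, 0], [1, 0.062, -0.035, 0.04, 0, 0, 0], [1, 0.082, -0.047, 0.075, 0, 0, 0], [1, 0.082, -0.047, 0.11, 0, 0, 0], [1, 0.082, -0.047, 0.14, 0, 0, 0]]]}}

```text
clock: 1.4
ee_pos: [500.7, -300.9, 88.9]
tool_rot: [-179.9, 0.0, 14.7]
force: [-0.8, -0.5, -0.2]
width: -0.0
grasp_force: 0.0
```

```bash
python3 -c "
from h import *
st(); show((500,-303.4,27)); st()"
```

```text
1.4 p [ 500.7 -300.9   88.9] r [-179.9    0.    14.7] F [-0.8 -0.5 -0.2] w -0.0 g 0.0 j [ 35.  31.  -9. 107.   7.  43. -54.]
d [-0.0013  0.0024  0.0619] w [0. 0. 0.] rows 1.5 0.0
1.4 p [ 500.7 -300.9   88.9] r [-179.9    0.    14.7] F [-0.8 -0.5 -0.2] w -0.0 g 0.0 j [ 35.  31.  -9. 107.   7.  43. -54.]
```

Request:
{"name": "play_rows", "arguments": {"commands": [[[1, 0, 0.001, 0.03, 0, 0, 0], [1, -0.001, 0.002, 0.055, 0, 0, 0], [1, -0.001, 0.002, 0.062, 0, 0, 0], [1, -0.001, 0.002, 0.062, 0, 0, 0], [1, -0.001, 0.002, 0.062, 0, 0, 0]]]}}

```text
clock: 1.82
ee_pos: [499.8, -306.0, 29.8]
tool_rot: [180.0, -0.0, 14.5]
force: [0.4, 0.3, 0.7]
width: -0.0
grasp_force: 0.0
```

Request:
{"name": "play_rows", "arguments": {"commands": [[[1, 0, 0, 0.002, 0, 0, 0], [1, 0, 0, 0.004, 0, 0, 0], [1, 0, 0, 0.005, 0, 0, 0], [1, 0, 0, 0.006, 0, 0, 0], [1, 0, 0, 0.006, 0, 0, 0]]]}}

```text
clock: 2.23
ee_pos: [499.5, -306.0, 23.7]
tool_rot: [180.0, -0.0, 14.5]
force: [0.2, -1.4, -0.0]
width: 0.2
grasp_force: 0.0
```

Request:
{"name": "play_rows", "arguments": {"commands": [[[1, 0, -0.002, 0.001, 0, 0, 0], [1, 0, -0.002, 0.002, 0, 0, 0], [1, 0, -0.002, 0.003, 0, 0, 0], [1, 0, -0.002, 0.004, 0, 0, 0], [1, 0, -0.002, 0.004, 0, 0, 0]]]}}

```text
clock: 2.65
ee_pos: [499.2, -303.8, 22.0]
tool_rot: [180.0, 0.0, 14.5]
force: [-6.1, 3.8, 21.8]
width: -0.0
grasp_force: 11.0
```

Request:
{"name": "play_rows", "arguments": {"commands": [[[1, 0, 0, -0.025, 0, 0, 0], [1, 0, 0, -0.055, 0, 0, 0], [1, 0.009, -0.035, -0.06, 0, 0, 0], [1, 0.018, -0.073, -0.06, 0, 0, 0], [1, 0.027, -0.109, -0.06, 0, 0, 0]]]}}

```text
clock: 3.07
ee_pos: [497.9, -190.8, 80.2]
tool_rot: [179.9, -0.1, 14.4]
force: [-0.1, 0.2, -0.6]
width: -0.1
grasp_force: 0.0
```

Request:
{"name": "play_rows", "arguments": {"commands": [[[1, 0.009, -0.036, 0, 0, 0, 0], [1, 0.018, -0.073, 0, 0, 0, 0], [1, 0.027, -0.109, 0, 0, 0, 0], [1, 0.027, -0.109, 0.03, 0, 0, 0], [1, 0.027, -0.109, 0.045, 0, 0, 0]]]}}

```text
clock: 3.48
ee_pos: [496.6, -76.0, 33.6]
tool_rot: [-180.0, -0.0, 14.8]
force: [-0.9, -0.3, -0.5]
width: -0.1
grasp_force: 0.0
```

```bash
python3 -c "
from h import *
show((497.6,-79.7,24)); st()"
```

```text
d [0.     0.0038 0.0095] w [0. 0. 0.] rows 0.2 0.0
3.48 p [496.6 -76.   33.6] r [-180.    -0.    14.8] F [-0.9 -0.3 -0.5] w -0.1 g 0.0 j [ 13.  31. -10. 119.  10.  31. -79.]
```

Request:
{"name": "play_rows", "arguments": {"commands": [[[1, 0, 0.001, 0.003, 0, 0, 0], [1, 0, 0.001, 0.006, 0, 0, 0], [1, 0, 0.001, 0.008, 0, 0, 0], [1, 0, 0.001, 0.008, 0, 0, 0], [1, 0, 0.001, 0.008, 0, 0, 0]]]}}

```text
clock: 3.9
ee_pos: [497.4, -80.9, 26.9]
tool_rot: [180.0, -0.1, 14.4]
force: [0.1, -0.5, 1.0]
width: -0.0
grasp_force: 0.0
```

Request:
{"name": "play_rows", "arguments": {"commands": [[[1, 0, 0, 0.001, 0, 0, 0], [1, 0, 0, 0.002, 0, 0, 0], [1, 0, 0, 0.002, 0, 0, 0], [1, 0, 0, 0.002, 0, 0, 0], [1, 0, 0, 0.002, 0, 0, 0]]]}}

```text
clock: 4.32
ee_pos: [496.9, -80.4, 24.4]
tool_rot: [180.0, -0.0, 14.5]
force: [-0.2, -0.7, -1.0]
width: -0.0
grasp_force: 0.0
```

Request:
{"name": "play_rows", "arguments": {"commands": [[[1, 0, 0, 0.001, 0, 0, 0], [1, 0, 0, 0.002, 0, 0, 0], [1, 0, 0, 0.003, 0, 0, 0], [1, 0, 0, 0.003, 0, 0, 0], [1, 0, 0, 0.003, 0, 0, 0]]]}}

```text
clock: 4.73
ee_pos: [497.0, -80.3, 22.1]
tool_rot: [180.0, 0.0, 14.5]
force: [-2.8, 0.7, 11.0]
width: 0.1
grasp_force: 5.0
```

Request:
{"name": "play_rows", "arguments": {"commands": [[[1, 0, 0, -0.035, 0, 0, 0], [1, 0, 0, -0.07, 0, 0, 0], [1, 0, 0, -0.105, 0, 0, 0], [1, 0.006, -0.035, -0.115, 0, 0, 0], [1, 0.012, -0.073, -0.115, 0, 0, 0]]]}}

```text
clock: 5.15
ee_pos: [493.0, -8.4, 139.7]
tool_rot: [179.8, -0.4, 14.1]
force: [0.7, -0.0, -0.6]
width: 0.3
grasp_force: 0.0
```

Request:
{"name": "play_rows", "arguments": {"commands": [[[1, 0.006, -0.037, 0, 0, 0, 0], [1, 0.012, -0.074, 0, 0, 0, 0], [1, 0.018, -0.111, 0, 0, 0, 0], [1, 0.024, -0.148, 0, 0, 0, 0], [1, 0.03, -0.185, 0, 0, 0, 0]]]}}

```text
clock: 5.57
ee_pos: [472.5, 181.6, 136.3]
tool_rot: [180.0, -0.0, 14.5]
force: [0.6, -0.3, 0.3]
width: 0.1
grasp_force: 0.0
```

Request:
{"name": "play_rows", "arguments": {"commands": [[[1, 0.006, -0.036, 0, 0, 0, 0], [1, 0.012, -0.071, 0, 0, 0, 0], [1, 0.012, -0.071, 0.04, 0, 0, 0], [1, 0.012, -0.071, 0.075, 0, 0, 0], [1, 0.012, -0.071, 0.095, 0, 0, 0]]]}}

```text
clock: 5.98
ee_pos: [464.9, 251.7, 38.2]
tool_rot: [180.0, 0.2, 14.6]
force: [-0.8, -0.9, -0.8]
width: -0.0
grasp_force: 0.0
```

```bash
python3 -c "
from h import *
show((466.7,251.8,24)); st()"
```

```text
d [0.0018 0.0003 0.0142] w [0. 0. 0.] rows 0.3 0.0
5.98 p [464.9 251.7  38.2] r [180.    0.2  14.6] F [-0.8 -0.9 -0.8] w -0.0 g 0.0 j [ -20.   33.  -15.  115.   14.   34. -120.]
```

Request:
{"name": "play_rows", "arguments": {"commands": [[[1, 0, 0, 0.005, 0, 0, 0], [1, 0, 0, 0.01, 0, 0, 0], [1, 0, 0, 0.012, 0, 0, 0], [1, 0, 0, 0.012, 0, 0, 0], [1, 0, 0, 0.012, 0, 0, 0]]]}}

```text
clock: 6.4
ee_pos: [467.9, 252.1, 30.6]
tool_rot: [-180.0, -0.1, 14.5]
force: [0.3, -0.6, 0.5]
width: 0.0
grasp_force: 0.0
```

Request:
{"name": "play_rows", "arguments": {"commands": [[[1, 0, 0, 0.001, 0, 0, 0], [1, 0, 0, 0.002, 0, 0, 0], [1, 0, 0, 0.003, 0, 0, 0], [1, 0, 0, 0.004, 0, 0, 0], [1, 0, 0, 0.004, 0, 0, 0]]]}}

```text
clock: 6.82
ee_pos: [466.9, 251.6, 25.2]
tool_rot: [180.0, 0.0, 14.5]
force: [0.0, -0.2, -0.2]
width: -0.4
grasp_force: 0.0
```

Request:
{"name": "play_rows", "arguments": {"commands": [[[1, 0, 0, 0.001, 0, 0, 0], [1, 0, 0, 0.002, 0, 0, 0], [1, 0, 0, 0.003, 0, 0, 0], [1, 0, 0, 0.004, 0, 0, 0], [1, 0, 0, 0.004, 0, 0, 0]]]}}

```text
clock: 7.23
ee_pos: [467.1, 251.7, 21.1]
tool_rot: [180.0, -0.0, 14.5]
force: [0.3, 0.2, 1.3]
width: 0.1
grasp_force: 0.3
```

Request:
{"name": "play_rows", "arguments": {"commands": [[[1, 0, 0, 0.001, 0, 0, 0], [1, 0, 0, 0.001, 0, 0, 0], [1, 0, 0, 0.002, 0, 0, 0], [1, 0, 0, 0.002, 0, 0, 0], [1, 0, 0, 0.002, 0, 0, 0]]]}}

```text
clock: 7.65
ee_pos: [467.1, 251.8, 19.3]
tool_rot: [-180.0, -0.0, 14.5]
force: [1.1, 0.4, 1.3]
width: -0.0
grasp_force: 0.6
```

Request:
{"name": "play_rows", "arguments": {"commands": [[[1, 0, 0, 0.001, 0, 0, 0], [1, 0, 0, 0.002, 0, 0, 0], [1, 0, 0, 0.002, 0, 0, 0], [1, 0, 0, 0.002, 0, 0, 0], [1, 0, 0, 0.002, 0, 0, 0]]]}}

```text
clock: 8.07
ee_pos: [467.3, 251.9, 18.8]
tool_rot: [180.0, -0.1, 14.5]
force: [-2.7, -2.3, 15.9]
width: -0.5
grasp_force: 8.0
```

```bash
python3 -c "
from h import *
st()"
```

```text
8.07 p [467.3 251.9  18.8] r [ 1.80e+02 -1.00e-01  1.45e+01] F [-2.7 -2.3 15.9] w -0.5 g 8.0 j [ -21.   35.  -14.  115.   15.   32. -121.]
```

Request:
{"name": "play_rows", "arguments": {"commands": [[[1, 0, 0, -0.004, 0, 0, 0], [1, 0, 0, -0.008, 0, 0, 0], [1, 0, 0, -0.045, 0, 0, 0], [0, 0, 0, -0.085, 0, 0, 0], [-1, 0, 0, -0.125, 0, 0, 0]]]}}

```text
clock: 8.48
ee_pos: [465.5, 251.3, 142.7]
tool_rot: [180.0, 0.2, 14.5]
force: [0.9, 0.7, 0.1]
width: 23.4
grasp_force: 0.0
```

Request:
{"name": "play_rows", "arguments": {"commands": [[[-1, -0.012, 0.037, 0, 0, 0, 0], [-1, -0.024, 0.075, 0, 0, 0, 0], [-1, -0.036, 0.113, 0, 0, 0, 0], [-1, -0.048, 0.15, 0, 0, 0, 0], [-1, -0.06, 0.188, 0, 0, 0, 0]]]}}

```text
clock: 8.9
ee_pos: [454.8, 53.1, 142.2]
tool_rot: [-180.0, 0.0, 14.5]
force: [0.7, -0.7, 0.5]
width: 83.2
grasp_force: 0.0
```

Request:
{"name": "play_rows", "arguments": {"commands": [[[-1, -0.012, 0.037, 0, 0, 0, 3], [-1, -0.024, 0.075, 0, 0, 0, 6], [-1, -0.036, 0.113, 0, 0, 0, 9], [-1, -0.041, 0.132, 0.02, 0, 0, 10.6], [-1, -0.041, 0.132, 0.05, 0, 0, 10.6]]]}}

```text
clock: 9.32
ee_pos: [450.7, -89.2, 93.8]
tool_rot: [179.8, -0.3, 3.3]
force: [0.8, 0.4, 0.1]
width: 85.2
grasp_force: 0.0
```

```bash
python3 -c "
from h import *
st(); show((449.7,-83,40),(180,0,3.9))
p,d,P=cloud('top'); cv2.imwrite('pics/top1.png',p[...,::-1])
from meas import tins
tins(p,P,bxs=((130,225,170,295),(378,215,425,280)))"
```

```text
9.32 p [450.7 -89.2  93.8] r [179.8  -0.3   3.3] F [0.8 0.4 0.1] w 85.2 g 0.0 j [ 15.  21.  -9. 124.   6.  35. -85.]
d [-0.001  -0.0064  0.0538] w [ 0.22 -0.33 -0.57] rows 1.3 0.1
[ 136  236   31   51 1200] c [419.1 258.4] size [ 56.6 109.9] ang 172.8 z 21.8
[ 385  222   32   51 1164] c [ 452.5 -311.3] size [110.1  57.1] ang 9.3 z 21.7
```

Request:
{"name": "play_rows", "arguments": {"commands": [[[-1, 0, -0.002, 0.025, 0, 0, 0], [-1, 0, -0.004, 0.05, 0, 0, 0], [-1, 0, -0.004, 0.06, 0, 0, 0], [-1, 0, -0.004, 0.06, 0, 0, 0], [-1, 0, -0.004, 0.06, 0, 0, 0]]]}}

```text
clock: 9.78
ee_pos: [448.7, -78.8, 32.5]
tool_rot: [-180.0, 0.1, 3.9]
force: [0.0, 0.3, 1.2]
width: 85.5
grasp_force: 0.0
```

```bash
python3 -c "
from h import *
st(); show((449.7,-83,4),(180,0,3.9))"
```

```text
9.78 p [448.7 -78.8  32.5] r [-1.8e+02  1.0e-01  3.9e+00] F [0.  0.3 1.2] w 85.5 g 0.0 j [ 12.  28.  -8. 125.   8.  27. -88.]
d [0.0007 0.0043 0.0285] w [-0.02  0.06  0.04] rows 0.7 0.0
```

Request:
{"name": "play_rows", "arguments": {"commands": [[[-1, 0, 0.002, 0.01, 0, 0, 0], [-1, 0, 0.004, 0.02, 0, 0, 0], [-1, 0, 0.004, 0.028, 0, 0, 0], [-1, 0, 0.004, 0.029, 0, 0, 0], [-1, 0, 0.004, 0.029, 0, 0, 0]]]}}

```text
clock: 10.2
ee_pos: [448.6, -83.4, 2.7]
tool_rot: [-180.0, 0.1, 3.9]
force: [0.2, -0.3, -0.4]
width: 85.5
grasp_force: 0.0
```

Request:
{"name": "play_rows", "arguments": {"commands": [[[0, 0, 0, 0, 0, 0, 0], [1, 0, 0, 0, 0, 0, 0], [1, 0, 0, 0, 0, 0, 0], [1, 0, 0, 0, 0, 0, 0], [1, 0, 0, 0, 0, 0, 0]]]}}

```text
clock: 10.62
ee_pos: [449.4, -83.4, 4.0]
tool_rot: [180.0, -0.0, 3.9]
force: [-1.1, -0.4, 5.4]
width: 54.6
grasp_force: 63.9
```

```bash
python3 -c "
from h import *
st()"
```

```text
10.62 p [449.4 -83.4   4. ] r [180.   -0.    3.9] F [-1.1 -0.4  5.4] w 54.6 g 63.9 j [ 12.  31.  -7. 125.   9.  24. -88.]
```

```bash
cat >> h.py <<'E'
RD=Ro.from_euler("ZY",[98.1,-30],degrees=True); OD=np.array([662.2,59.4,58])
RT=RD*Ro.from_euler("x",180,degrees=True)
def deck(x,y,z): return OD+RD.apply([x,y,z])
def plan(tgt,rpy,n,p0=None,R0=None):
    "n calls, straight line + slerp; prints per-call shift, rotvec in the starting tool frame of each call"
    s=monitor.sense(); p=np.array(s["ee_pos"]) if p0 is None else np.array(p0); R=Ro.from_euler("xyz",s["tool_rot"],degrees=True) if R0 is None else R0
    w=(R.inv()*rpy).as_rotvec(degrees=True); dp=(np.array(tgt)-p)/n
    for i in range(n):
        print("d",(R.inv().apply(dp)/1000).round(4),"w",(w/n).round(2)); R=R*Ro.from_rotvec(w/n,degrees=True)
    print("|d|/row",np.linalg.norm(dp)/5,"|w|/row",np.linalg.norm(w)/n/5)
E
python3 - <<'E'
from h import *
print(RT.as_euler("xyz",degrees=True))
for b in(-58,58):
    for z in(4,40,120,160): print(b,z,deck(-5,b,z).round(1))
s=st(); R=Ro.from_euler("xyz",[180,0,3.9],degrees=True)
plan((600,-130,240),RT,4,(449.4,-83.4,130),R)
plan(deck(-5,-58,110),RT,2,(600,-130,240),RT)
E
```

```text
[180.  -30.   98.1]
-58 4 [720.5  61.3  59. ]
-58 40 [723.   43.5  90.1]
-58 120 [728.7   3.9 159.4]
-58 160 [731.5 -15.9 194.1]
58 4 [605.7  45.   59. ]
58 40 [608.2  27.1  90.1]
58 120 [613.8 -12.5 159.4]
58 160 [616.7 -32.3 194.1]
10.62 p [449.4 -83.4   4. ] r [180.   -0.    3.9] F [-1.1 -0.4  5.4] w 54.6 g 63.9 j [ 12.  31.  -7. 125.   9.  24. -88.]
d [ 0.0368  0.0142 -0.0275] w [  6.15   5.72 -22.96]
d [ 0.0315  0.0251 -0.0262] w [  6.15   5.72 -22.96]
d [ 0.0223  0.0332 -0.0266] w [  6.15   5.72 -22.96]
d [ 0.0108  0.0369 -0.0288] w [  6.15   5.72 -22.96]
|d|/row 9.611441099023601 |w|/row 4.888854673789733
d [0.0294 0.0731 0.0685] w [0. 0. 0.]
d [0.0294 0.0731 0.0685] w [0. 0. 0.]
|d|/row 20.884760438268682 |w|/row 0.0
```

Request:
{"name": "play_rows", "arguments": {"commands": [[[1, 0, 0, -0.01, 0, 0, 0], [1, 0, 0, -0.04, 0, 0, 0], [1, 0, 0, -0.075, 0, 0, 0], [1, 0, 0, -0.11, 0, 0, 0], [1, 0, 0, -0.126, 0, 0, 0]]]}}

```text
clock: 11.03
ee_pos: [450.7, -83.5, 133.6]
tool_rot: [179.9, -0.3, 3.9]
force: [0.3, -0.5, -2.5]
width: 54.9
grasp_force: 64.9
```

Request:
{"name": "play_rows", "arguments": {"commands": [[[1, 0.007, 0.003, -0.0055, 1.2, 1.1, -4.6], [1, 0.015, 0.006, -0.011, 2.5, 2.3, -9.2], [1, 0.022, 0.0085, -0.0165, 3.7, 3.4, -13.8], [1, 0.029, 0.0115, -0.022, 4.9, 4.6, -18.4], [1, 0.0368, 0.0142, -0.0275, 6.15, 5.72, -22.96]]]}}

```text
clock: 11.45
ee_pos: [486.3, -95.0, 157.7]
tool_rot: [-175.1, -6.8, 26.8]
force: [0.1, -0.3, -2.3]
width: 54.6
grasp_force: 64.8
```

Request:
{"name": "play_rows", "arguments": {"commands": [[[1, 0.0063, 0.005, -0.0052, 1.2, 1.1, -4.6], [1, 0.0126, 0.01, -0.0105, 2.5, 2.3, -9.2], [1, 0.019, 0.015, -0.0157, 3.7, 3.4, -13.8], [1, 0.0252, 0.02, -0.021, 4.9, 4.6, -18.4], [1, 0.0315, 0.0251, -0.0262, 6.15, 5.72, -22.96]]]}}

```text
clock: 11.87
ee_pos: [524.0, -106.9, 185.1]
tool_rot: [-173.2, -15.0, 49.5]
force: [-1.0, 0.0, -2.4]
width: 54.8
grasp_force: 64.8
```

```bash
python3 -c "
from h import *
st(); plan((600,-130,240),RT,2)"
```

```text
11.87 p [ 524.  -106.9  185.1] r [-173.2  -15.    49.5] F [-1.   0.  -2.4] w 54.8 g 64.8 j [ 38.  23. -26. 110.  -9.  50. -19.]
d [ 0.0224  0.0335 -0.0266] w [  6.13   5.7  -22.84]
d [ 0.0109  0.0372 -0.0287] w [  6.13   5.7  -22.84]
|d|/row 9.657457991981806 |w|/row 4.865375522189408
```

Request:
{"name": "play_rows", "arguments": {"commands": [[[1, 0.0045, 0.0067, -0.0053, 1.2, 1.1, -4.6], [1, 0.009, 0.0134, -0.0106, 2.5, 2.3, -9.2], [1, 0.0134, 0.02, -0.016, 3.7, 3.4, -13.8], [1, 0.018, 0.0268, -0.0213, 4.9, 4.6, -18.4], [1, 0.0224, 0.0335, -0.0266, 6.13, 5.7, -22.84]]]}}

```text
clock: 12.28
ee_pos: [561.9, -119.0, 212.4]
tool_rot: [-174.7, -23.1, 72.8]
force: [1.1, -0.6, -1.8]
width: 54.4
grasp_force: 64.8
```

Request:
{"name": "play_rows", "arguments": {"commands": [[[1, 0.0022, 0.0074, -0.0057, 1.2, 1.1, -4.6], [1, 0.0044, 0.0149, -0.0115, 2.5, 2.3, -9.2], [1, 0.0065, 0.0223, -0.0172, 3.7, 3.4, -13.8], [1, 0.0087, 0.0298, -0.023, 4.9, 4.6, -18.4], [1, 0.0109, 0.0372, -0.0287, 6.13, 5.7, -22.84]]]}}

```text
clock: 12.7
ee_pos: [599.9, -131.0, 239.6]
tool_rot: [-180.0, -30.0, 98.0]
force: [0.1, 0.1, -1.9]
width: 54.6
grasp_force: 64.8
```

```bash
python3 -c "
from h import *
st(); plan(deck(-5,-58,110),RT,2)"
```

```text
12.7 p [ 599.9 -131.   239.6] r [-180.  -30.   98.] F [ 0.1  0.1 -1.9] w 54.6 g 64.8 j [ 46.  38. -37.  86.  -7.  74.  24.]
d [0.03   0.0732 0.0685] w [-0.01  0.02 -0.03]
d [0.03   0.0732 0.0686] w [-0.01  0.02 -0.03]
|d|/row 20.942566661275613 |w|/row 0.006168735583400453
```

Request:
{"name": "play_rows", "arguments": {"commands": [[[1, 0.006, 0.0146, 0.0137, 0, 0, 0], [1, 0.012, 0.0293, 0.0274, 0, 0, 0], [1, 0.018, 0.044, 0.0411, 0, 0, 0], [1, 0.024, 0.0586, 0.0548, 0, 0, 0], [1, 0.03, 0.0732, 0.0685, 0, 0, 0]]]}}

```text
clock: 13.12
ee_pos: [664.5, -60.4, 194.4]
tool_rot: [-179.9, -29.9, 97.8]
force: [0.6, -0.6, -2.3]
width: 54.4
grasp_force: 64.9
```

Request:
{"name": "play_rows", "arguments": {"commands": [[[1, 0.006, 0.0146, 0.0137, 0, 0, 0], [1, 0.012, 0.0293, 0.0274, 0, 0, 0], [1, 0.018, 0.044, 0.0411, 0, 0, 0], [1, 0.024, 0.0586, 0.0548, 0, 0, 0], [1, 0.03, 0.0732, 0.0685, 0, 0, 0]]]}}

```text
clock: 13.53
ee_pos: [728.8, 9.2, 149.9]
tool_rot: [-179.9, -29.9, 97.8]
force: [-0.3, -0.2, -2.0]
width: 54.4
grasp_force: 64.9
```

```bash
python3 -c "
from h import *
st(); plan(deck(-5,-58,30),RT,1)
p,d,P=cloud('side'); cv2.imwrite('pics/side1.png',p[...,::-1])"
```

```text
13.53 p [728.8   9.2 149.9] r [-179.9  -29.9   97.8] F [-0.3 -0.2 -2. ] w 54.4 g 64.9 j [ 28.  50. -34.  76.  -4.  66.  13.]
d [ 0.0003 -0.0009  0.0791] w [ 0.02  0.09 -0.24]
|d|/row 15.815874637380068 |w|/row 0.052343009989081944
```

View pics/side1.png

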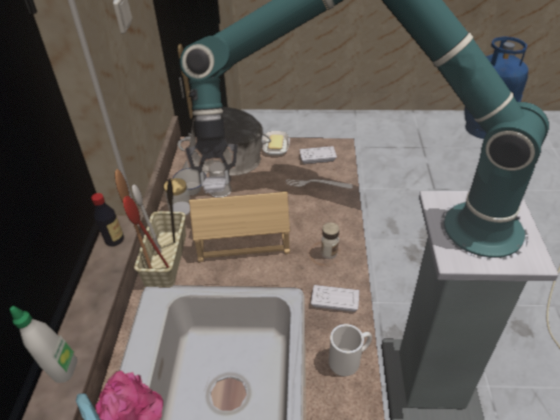

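Request:
{"name": "play_rows", "arguments": {"commands": [[[1, 0, 0, 0.02, 0, 0, 0], [1, 0, 0, 0.04, 0, 0, 0], [1, 0, 0, 0.06, 0, 0, 0], [1, 0, 0, 0.07, 0, 0, -0.2], [1, 0, 0, 0.076, 0, 0, -0.2]]]}}

```text
clock: 14.0
ee_pos: [722.1, 47.4, 83.1]
tool_rot: [-179.9, -30.0, 98.1]
force: [-0.2, -0.4, -2.3]
width: 54.6
grasp_force: 64.7
```

Request:
{"name": "play_rows", "arguments": {"commands": [[[1, 0, 0, 0.004, 0, 0, 0], [1, 0, 0, 0.008, 0, 0, 0], [1, 0, 0, 0.012, 0, 0, 0], [1, 0, 0, 0.014, 0, 0, 0], [1, 0, 0, 0.014, 0, 0, 0]]]}}

```text
clock: 14.42
ee_pos: [722.5, 53.6, 72.4]
tool_rot: [180.0, -30.0, 98.1]
force: [-0.3, 0.4, -2.3]
width: 54.5
grasp_force: 64.7
```

```bash
python3 -c "
from h import *
s=st(); print(RD.inv().apply(s['ee_pos']-OD)); plan(deck(-5,-58,4),RT,1)"
```

```text
14.42 p [722.5  53.6  72.4] r [180.  -30.   98.1] F [-0.3  0.4 -2.3] w 54.5 g 64.7 j [ 25.  54. -34.  80.  -3.  57.  12.]
[ -5.14565278 -58.90380035  19.56141713]
d [ 0.0002 -0.0009  0.0156] w [ 0.07  0.03 -0.04]
|d|/row 3.1176643367918855 |w|/row 0.017956306302564964
```

Request:
{"name": "play_rows", "arguments": {"commands": [[[1, 0, 0, 0.003, 0, 0, 0], [1, 0, 0, 0.006, 0, 0, 0], [1, 0, 0, 0.009, 0, 0, 0], [1, 0, 0, 0.011, 0, 0, 0], [1, 0, 0, 0.011, 0, 0, 0]]]}}

```text
clock: 14.83
ee_pos: [721.3, 59.6, 62.2]
tool_rot: [-180.0, -30.0, 98.1]
force: [-0.3, 0.1, -2.7]
width: 54.6
grasp_force: 64.8
```

Request:
{"name": "play_rows", "arguments": {"commands": [[[1, 0, 0, 0.001, 0, 0, 0], [1, 0, 0, 0.002, 0, 0, 0], [1, 0, 0, 0.002, 0, 0, 0], [1, 0, 0, 0.002, 0, 0, 0], [1, 0, 0, 0.002, 0, 0, 0]]]}}

```text
clock: 15.25
ee_pos: [721.7, 60.1, 61.2]
tool_rot: [179.9, -30.0, 98.1]
force: [-0.3, 0.9, -3.0]
width: 54.5
grasp_force: 64.8
```

```bash
python3 -c "
from h import *
s=st(); print(RD.inv().apply(s['ee_pos']-OD),RD.inv().apply(s['force']))"
```

```text
15.25 p [721.7  60.1  61.2] r [179.9 -30.   98.1] F [-0.3  0.9 -3. ] w 54.5 g 64.8 j [ 25.  55. -34.  80.  -3.  56.  12.]
[ -5.11489783 -58.99428398   6.59100413] [-0.70711436  0.18677191 -3.08048861]
```

Request:
{"name": "play_rows", "arguments": {"commands": [[[1, 0, 0, 0.001, 0, 0, 0], [1, 0, 0, 0.002, 0, 0, 0], [1, 0, 0, 0.003, 0, 0, 0], [1, 0, 0, 0.003, 0, 0, 0], [1, 0, 0, 0.003, 0, 0, 0]]]}}

```text
clock: 15.67
ee_pos: [721.7, 60.9, 59.6]
tool_rot: [179.9, -29.9, 98.1]
force: [-2.3, -3.5, 5.6]
width: 54.3
grasp_force: 65.8
```

```bash
python3 -c "
from h import *
s=st(); print(RD.inv().apply(s['ee_pos']-OD),RD.inv().apply(s['force']))"
```

```text
15.67 p [721.7  60.9  59.6] r [179.9 -29.9  98.1] F [-2.3 -3.5  5.6] w 54.3 g 65.8 j [ 25.  55. -34.  80.  -3.  56.  12.]
[ -5.16083149 -59.07273833   4.83132328] [0.10484662 2.76513859 6.46149235]
```

Request:
{"name": "play_rows", "arguments": {"commands": [[[0, 0, 0, 0, 0, 0, 0], [-0.4, 0, 0, 0, 0, 0, 0], [-0.7, 0, 0, 0, 0, 0, 0], [-0.7, 0, 0, 0, 0, 0, 0], [-0.7, 0, 0, -0.003, 0, 0, 0]]]}}

```text
clock: 16.08
ee_pos: [721.1, 61.0, 60.5]
tool_rot: [-180.0, -30.0, 98.1]
force: [0.2, 0.3, 0.8]
width: 72.8
grasp_force: 0.0
```

Request:
{"name": "play_rows", "arguments": {"commands": [[[-0.7, 0, 0, -0.01, 0, 0, 0], [-0.7, 0, 0, -0.025, 0, 0, 0], [-0.7, 0, 0, -0.05, 0, 0, 0], [-0.7, 0, 0, -0.08, 0, 0, 0], [-0.7, 0, 0, -0.11, 0, 0, 0]]]}}

```text
clock: 16.5
ee_pos: [729.5, 4.6, 158.6]
tool_rot: [179.9, -30.0, 98.1]
force: [0.7, -0.4, 0.3]
width: 72.6
grasp_force: 0.0
```

```bash
python3 -c "
from h import *
s=st(); plan((600,-130,240),RT,1)
Re=Ro.from_euler('xyz',[180,0,9.2],degrees=True)
plan((470,-300,130),Re,4,(600,-130,240),RT)"
```

```text
16.5 p [729.5   4.6 158.6] r [179.9 -30.   98.1] F [ 0.7 -0.4  0.3] w 72.6 g 0.0 j [ 29.  50. -35.  76.  -4.  66.  13.]
d [-0.059  -0.1469 -0.1282] w [ 0.1   0.04 -0.03]
|d|/row 40.738674659835354 |w|/row 0.023121313226567103
d [-0.0462 -0.0382  0.0051] w [-5.81 -5.92 21.67]
d [-0.0565 -0.0191  0.0075] w [-5.81 -5.92 21.67]
d [-0.0588  0.002   0.0127] w [-5.81 -5.92 21.67]
d [-0.0525  0.0217  0.0197] w [-5.81 -5.92 21.67]
|d|/row 12.031209415515963 |w|/row 4.640648422593824
```

Request:
{"name": "play_rows", "arguments": {"commands": [[[-1, -0.008, -0.02, -0.02, 0, 0, 0], [-1, -0.02, -0.05, -0.044, 0, 0, 0], [-1, -0.033, -0.083, -0.072, 0, 0, 0], [-1, -0.046, -0.115, -0.1, 0, 0, 0], [-1, -0.059, -0.147, -0.128, 0, 0, 0]]]}}

```text
clock: 16.92
ee_pos: [604.3, -124.6, 236.2]
tool_rot: [179.9, -29.9, 98.1]
force: [0.1, -0.5, -0.4]
width: 85.4
grasp_force: 0.0
```

Request:
{"name": "play_rows", "arguments": {"commands": [[[-1, -0.0092, -0.0076, 0.001, -1.16, -1.18, 4.33], [-1, -0.0185, -0.0153, 0.002, -2.32, -2.37, 8.67], [-1, -0.0277, -0.0229, 0.003, -3.49, -3.55, 13], [-1, -0.037, -0.0306, 0.004, -4.65, -4.74, 17.3], [-1, -0.0462, -0.0382, 0.0051, -5.81, -5.92, 21.67]]]}}

```text
clock: 17.33
ee_pos: [572.8, -166.8, 208.0]
tool_rot: [-175.2, -22.9, 73.9]
force: [-1.1, -0.2, -0.2]
width: 85.5
grasp_force: 0.0
```

Request:
{"name": "play_rows", "arguments": {"commands": [[[-1, -0.0113, -0.0038, 0.0015, -1.16, -1.18, 4.33], [-1, -0.0226, -0.0076, 0.003, -2.32, -2.37, 8.67], [-1, -0.0339, -0.0115, 0.0045, -3.49, -3.55, 13], [-1, -0.0452, -0.0153, 0.006, -4.65, -4.74, 17.3], [-1, -0.0565, -0.0191, 0.0075, -5.81, -5.92, 21.67]]]}}

```text
clock: 17.75
ee_pos: [540.4, -208.9, 180.5]
tool_rot: [-173.8, -14.9, 51.7]
force: [-0.2, 1.1, -0.5]
width: 85.1
grasp_force: 0.0
```

```bash
python3 -c "
from h import *
s=st(); 
Re=Ro.from_euler('xyz',[180,0,9.2],degrees=True)
plan((452.5,-311,110),Re,2)
p,d,P=cloud('top'); cv2.imwrite('pics/top2.png',p[...,::-1])
np.save('top2.npy',P)
q=P.reshape(-1,3); l=RD.inv().apply(q-OD); g=p.reshape(-1,3).astype(int); m=(l[:,2]>14)&(l[:,2]<30)&(abs(l[:,0])<64)&(l[:,1]<0)&(l[:,1]>-122)&((g.max(1)-g.min(1))<40)
k=l[m]; print(m.sum(),np.percentile(k,[2,50,98],axis=0).round(1),cv2.minAreaRect(k[:,:2].astype(np.float32)))
A=np.c_[k[:,:2],np.ones(len(k))]; print(np.linalg.lstsq(A,k[:,2],rcond=None)[0])
"
```

```text
17.75 p [ 540.4 -208.9  180.5] r [-173.8  -14.9   51.7] F [-0.2  1.1 -0.5] w 85.1 g 0.0 j [ 44.  28. -23. 102.  -7.  55. -11.]
d [-0.0741 -0.001   0.017 ] w [-5.69 -5.95 21.51]
d [-0.0675  0.0238  0.0256] w [-5.69 -5.95 21.51]
|d|/row 15.20945388078355 |w|/row 4.606895635834517
920 [[-57.4 -85.6  19.6]
 [-12.3 -58.6  22.2]
 [ 29.8 -31.6  25.3]] ((-14.893524169921875, -59.09989929199219), (92.36424255371094, 56.24991226196289), 0.39692941308021545)
[5.01411575e-03 5.43887028e-04 2.23310010e+01]
```

Request:
{"name": "play_rows", "arguments": {"commands": [[[-1, -0.0148, 0, 0.0034, -1.14, -1.19, 4.3], [-1, -0.0296, 0, 0.0068, -2.28, -2.38, 8.6], [-1, -0.0445, 0, 0.01, -3.41, -3.57, 12.9], [-1, -0.0593, -0.001, 0.0136, -4.55, -4.76, 17.2], [-1, -0.0741, -0.001, 0.017, -5.69, -5.95, 21.51]]]}}

```text
clock: 18.22
ee_pos: [496.8, -259.6, 144.9]
tool_rot: [-175.5, -6.9, 30.6]
force: [-0.6, -0.2, -0.2]
width: 85.1
grasp_force: 0.0
```

Request:
{"name": "play_rows", "arguments": {"commands": [[[-1, -0.0135, 0.0048, 0.0051, -1.14, -1.19, 4.3], [-1, -0.027, 0.0095, 0.0102, -2.28, -2.38, 8.6], [-1, -0.0405, 0.0143, 0.0154, -3.41, -3.57, 12.9], [-1, -0.054, 0.019, 0.0205, -4.55, -4.76, 17.2], [-1, -0.0675, 0.0238, 0.0256, -5.69, -5.95, 21.51]]]}}

```text
clock: 18.63
ee_pos: [453.4, -310.8, 109.6]
tool_rot: [-180.0, 0.0, 9.3]
force: [0.3, 0.5, -0.3]
width: 85.3
grasp_force: 0.0
```

Request:
{"name": "play_rows", "arguments": {"commands": [[[-1, 0, 0, 0.02, 0, 0, 0], [-1, 0, 0, 0.045, 0, 0, 0], [-1, 0, 0, 0.06, 0, 0, 0], [-1, 0, 0, 0.065, 0, 0, 0], [-1, 0, 0, 0.065, 0, 0, 0]]]}}

```text
clock: 19.05
ee_pos: [452.9, -309.6, 43.1]
tool_rot: [-179.8, 0.1, 9.5]
force: [0.1, 0.6, -0.3]
width: 85.7
grasp_force: 0.0
```

```bash
python3 -c "
from h import *
st(); show((452.5,-311.2,3),(180,0,9.2))"
```

```text
19.05 p [ 452.9 -309.6   43.1] r [-1.798e+02  1.000e-01  9.500e+00] F [ 0.1  0.6 -0.3] w 85.7 g 0.0 j [ 34.  33.  -4. 113.   3.  35. -52.]
d [-0.0006  0.0016  0.04  ] w [-0.21  0.09  0.32] rows 1.0 0.1
```

Request:
{"name": "play_rows", "arguments": {"commands": [[[-1, 0, 0.001, 0.012, 0, 0, 0], [-1, 0, 0.001, 0.024, 0, 0, 0.3], [-1, 0, 0.001, 0.034, 0, 0, 0.3], [-1, 0, 0.001, 0.039, 0, 0, 0.3], [-1, 0, 0.001, 0.039, 0, 0, 0.3]]]}}

```text
clock: 19.47
ee_pos: [452.1, -310.2, 3.0]
tool_rot: [-179.8, 0.2, 9.2]
force: [0.0, -0.1, -0.1]
width: 85.2
grasp_force: 0.0
```

Request:
{"name": "play_rows", "arguments": {"commands": [[[-0.5, 0, 0, 0, 0, 0, 0], [0, 0, 0, 0, 0, 0, 0], [1, 0, 0, 0, 0, 0, 0], [1, 0, 0, 0, 0, 0, 0], [1, 0, 0, 0, 0, 0, 0]]]}}

```text
clock: 19.88
ee_pos: [453.7, -311.3, 5.4]
tool_rot: [-179.9, -0.0, 9.2]
force: [-0.7, 0.9, 5.4]
width: 54.6
grasp_force: 64.6
```

```bash
python3 -c "
from h import *
s=st()
plan((560,-180,240),RT,4,(s['ee_pos'][0],s['ee_pos'][1],130))
plan(deck(-5,58,110),RT,2,(560,-180,240),RT)"
```

```text
19.88 p [ 453.7 -311.3    5.4] r [-179.9   -0.     9.2] F [-0.7  0.9  5.4] w 54.6 g 64.6 j [ 33.  36.  -3. 113.   4.  31. -53.]
d [ 0.0315 -0.0282 -0.0275] w [  5.8    5.9  -21.68]
d [ 0.0426 -0.0165 -0.0213] w [  5.8    5.9  -21.68]
d [ 0.0479 -0.001  -0.0157] w [  5.8    5.9  -21.68]
d [ 0.0465  0.0157 -0.0115] w [  5.8    5.9  -21.68]
|d|/row 10.081854877889972 |w|/row 4.640844560077122
d [0.0484 0.0385 0.0795] w [0. 0. 0.]
d [0.0484 0.0385 0.0795] w [0. 0. 0.]
|d|/row 20.134444814630655 |w|/row 0.0
```

Request:
{"name": "play_rows", "arguments": {"commands": [[[1, 0, 0, -0.01, 0, 0, 0], [1, 0, 0, -0.04, 0, 0, 0], [1, 0, 0, -0.075, 0, 0, 0], [1, 0, 0, -0.11, 0, 0, 0], [1, 0, 0, -0.125, 0, 0, 0]]]}}

```text
clock: 20.3
ee_pos: [454.8, -311.9, 134.1]
tool_rot: [179.9, -0.2, 9.2]
force: [1.9, 0.0, -1.7]
width: 54.7
grasp_force: 64.3
```

Request:
{"name": "play_rows", "arguments": {"commands": [[[1, 0.0063, -0.0056, -0.0055, 1.16, 1.18, -4.34], [1, 0.0126, -0.0113, -0.011, 2.32, 2.36, -8.67], [1, 0.0189, -0.0169, -0.0165, 3.48, 3.54, -13], [1, 0.0252, -0.0226, -0.022, 4.64, 4.72, -17.3], [1, 0.0315, -0.0282, -0.0275, 5.8, 5.9, -21.68]]]}}

```text
clock: 20.72
ee_pos: [479.4, -277.6, 157.6]
tool_rot: [-175.2, -6.9, 30.8]
force: [0.5, 0.8, -2.5]
width: 54.6
grasp_force: 64.2
```

Request:
{"name": "play_rows", "arguments": {"commands": [[[1, 0.0085, -0.0033, -0.0043, 1.16, 1.18, -4.34], [1, 0.017, -0.0066, -0.0085, 2.32, 2.36, -8.67], [1, 0.0256, -0.0099, -0.0128, 3.48, 3.54, -13], [1, 0.0341, -0.0132, -0.017, 4.64, 4.72, -17.3], [1, 0.0426, -0.0165, -0.0213, 5.8, 5.9, -21.68]]]}}

```text
clock: 21.13
ee_pos: [505.9, -245.0, 185.0]
tool_rot: [-173.5, -15.0, 52.2]
force: [0.2, 0.2, -2.6]
width: 54.3
grasp_force: 64.3
```

Request:
{"name": "play_rows", "arguments": {"commands": [[[1, 0.0096, 0, -0.0031, 1.16, 1.18, -4.34], [1, 0.0192, 0, -0.0063, 2.32, 2.36, -8.67], [1, 0.0287, -0.001, -0.0094, 3.48, 3.54, -13], [1, 0.0383, -0.001, -0.0126, 4.64, 4.72, -17.3], [1, 0.0479, -0.001, -0.0157, 5.8, 5.9, -21.68]]]}}

```text
clock: 21.55
ee_pos: [532.5, -212.5, 212.4]
tool_rot: [-174.9, -23.1, 74.3]
force: [-0.5, 0.2, -2.4]
width: 54.6
grasp_force: 64.3
```

Request:
{"name": "play_rows", "arguments": {"commands": [[[1, 0.0093, 0.0031, -0.0023, 1.16, 1.18, -4.34], [1, 0.0186, 0.0063, -0.0046, 2.32, 2.36, -8.67], [1, 0.0279, 0.0094, -0.0069, 3.48, 3.54, -13], [1, 0.0372, 0.0126, -0.0092, 4.64, 4.72, -17.3], [1, 0.0465, 0.0157, -0.0115, 5.8, 5.9, -21.68]]]}}

```text
clock: 21.97
ee_pos: [559.2, -180.0, 239.7]
tool_rot: [-179.9, -30.1, 98.3]
force: [0.2, -0.1, -1.4]
width: 54.4
grasp_force: 64.3
```

```bash
python3 -c "
from h import *
s=st()
plan(deck(-5,58,110),RT,2)"
```

```text
21.97 p [ 559.2 -180.   239.7] r [-179.9  -30.1   98.3] F [ 0.2 -0.1 -1.4] w 54.4 g 64.3 j [ 50.  36. -35.  88.  -7.  76.  30.]
d [0.0482 0.0392 0.0792] w [-0.09 -0.04  0.07]
d [0.0483 0.039  0.0793] w [-0.09 -0.04  0.07]
|d|/row 20.137451151208623 |w|/row 0.024428373316967573
```

Request:
{"name": "play_rows", "arguments": {"commands": [[[1, 0.0096, 0.0078, 0.0158, 0, 0, 0], [1, 0.0193, 0.0156, 0.0317, 0, 0, 0], [1, 0.0289, 0.0235, 0.0475, 0, 0, 0], [1, 0.0386, 0.0313, 0.0634, 0, 0, 0], [1, 0.0482, 0.0391, 0.0792, 0, 0, 0]]]}}

```text
clock: 22.38
ee_pos: [586.5, -93.2, 194.5]
tool_rot: [-179.9, -30.0, 98.1]
force: [-1.4, -0.8, -2.1]
width: 54.5
grasp_force: 64.3
```

Request:
{"name": "play_rows", "arguments": {"commands": [[[1, 0.0096, 0.0078, 0.0158, 0, 0, 0], [1, 0.0193, 0.0156, 0.0317, 0, 0, 0], [1, 0.0289, 0.0235, 0.0475, 0, 0, 0], [1, 0.0386, 0.0313, 0.0634, 0, 0, 0], [1, 0.0482, 0.0391, 0.0792, 0, 0, 0]]]}}

```text
clock: 22.8
ee_pos: [613.6, -7.2, 150.1]
tool_rot: [-179.9, -30.0, 98.1]
force: [0.6, 0.4, -2.0]
width: 54.6
grasp_force: 64.3
```

```bash
python3 -c "
from h import *
s=st()
plan(deck(-5,58,30),RT,1)"
```

```text
22.8 p [613.6  -7.2 150.1] r [-179.9  -30.    98.1] F [ 0.6  0.4 -2. ] w 54.6 g 64.3 j [ 36.  41. -36.  94.  -8.  59.  18.]
d [ 0.0001 -0.0004  0.0793] w [-0.12 -0.02 -0.04]
|d|/row 15.859655501620878 |w|/row 0.025964522754400383
```

Request:
{"name": "play_rows", "arguments": {"commands": [[[1, 0, 0, 0.02, 0, 0, 0], [1, 0, 0, 0.04, 0, 0, 0], [1, 0, 0, 0.06, 0, 0, 0], [1, 0, 0, 0.07, 0, 0, 0], [1, 0, 0, 0.076, 0, 0, 0]]]}}

```text
clock: 23.22
ee_pos: [607.3, 30.7, 83.6]
tool_rot: [-179.8, -30.1, 98.1]
force: [0.7, 1.1, -1.7]
width: 54.4
grasp_force: 64.2
```

Request:
{"name": "play_rows", "arguments": {"commands": [[[1, 0, 0, 0.004, 0, 0, 0], [1, 0, 0, 0.008, 0, 0, 0], [1, 0, 0, 0.012, 0, 0, 0], [1, 0, 0, 0.014, 0, 0, 0], [1, 0, 0, 0.014, 0, 0, 0]]]}}

```text
clock: 23.63
ee_pos: [607.5, 36.8, 72.7]
tool_rot: [-179.9, -30.1, 98.1]
force: [-0.5, 0.4, -2.0]
width: 54.0
grasp_force: 64.2
```

```bash
python3 -c "
from h import *
s=st(); print(RD.inv().apply(s['ee_pos']-OD))"
```

```text
23.63 p [607.5  36.8  72.7] r [-179.9  -30.1   98.1] F [-0.5  0.4 -2. ] w 54.0 g 64.2 j [ 32.  46. -35.  98.  -7.  49.  18.]
[-5.33989419 57.30501082 20.01998732]
```

Request:
{"name": "play_rows", "arguments": {"commands": [[[1, 0, 0, 0.003, 0, 0, 0], [1, 0, 0, 0.006, 0, 0, 0], [1, 0, 0, 0.009, 0, 0, 0], [1, 0, 0, 0.011, 0, 0, 0], [1, 0, 0, 0.011, 0, 0, 0]]]}}

```text
clock: 24.05
ee_pos: [606.3, 42.8, 62.7]
tool_rot: [-179.9, -30.1, 98.1]
force: [-0.2, 0.3, -2.3]
width: 54.4
grasp_force: 64.2
```

Request:
{"name": "play_rows", "arguments": {"commands": [[[1, 0, 0, 0.001, 0, 0, 0], [1, 0, 0, 0.002, 0, 0, 0], [1, 0, 0, 0.002, 0, 0, 0], [1, 0, 0, 0.002, 0, 0, 0], [1, 0, 0, 0.002, 0, 0, 0]]]}}

```text
clock: 24.47
ee_pos: [606.7, 43.4, 61.5]
tool_rot: [-179.9, -30.1, 98.1]
force: [-0.1, 1.0, -1.9]
width: 54.5
grasp_force: 64.2
```

```bash
python3 -c "
from h import *
s=st(); print(RD.inv().apply(s['ee_pos']-OD),RD.inv().apply(s['force']))"
```

```text
24.47 p [606.7  43.4  61.5] r [-179.9  -30.1   98.1] F [-0.1  1.  -1.9] w 54.5 g 64.2 j [ 31.  47. -34.  98.  -7.  48.  17.]
[-5.24505608 57.2525304   7.02554124] [-0.10200838  0.00290942 -2.17308071]
```

Request:
{"name": "play_rows", "arguments": {"commands": [[[1, 0, 0, 0.001, 0, 0, 0], [1, 0, 0, 0.002, 0, 0, 0], [1, 0, 0, 0.002, 0, 0, 0], [1, 0, 0, 0.002, 0, 0, 0], [1, 0, 0, 0.002, 0, 0, 0]]]}}

```text
clock: 24.88
ee_pos: [606.7, 43.8, 60.6]
tool_rot: [-179.9, -30.0, 98.1]
force: [-1.8, -4.3, 4.9]
width: 54.5
grasp_force: 65.1
```

```bash
python3 -c "
from h import *
s=st(); print(RD.inv().apply(s['ee_pos']-OD),RD.inv().apply(s['force']))"
```

```text
24.88 p [606.7  43.8  60.6] r [-179.9  -30.    98.1] F [-1.8 -4.3  4.9] w 54.5 g 65.1 j [ 31.  47. -34.  98.  -7.  48.  17.]
[-5.31904886 57.09904255  6.08031048] [-0.99609022  2.33950843  6.22202743]
```

Contact with the deck: release and back off along the deck normal.

Request:
{"name": "play_rows", "arguments": {"commands": [[[0, 0, 0, 0, 0, 0, 0], [-0.4, 0, 0, 0, 0, 0, 0], [-0.7, 0, 0, 0, 0, 0, 0], [-0.7, 0, 0, 0, 0, 0, 0], [-0.7, 0, 0, -0.003, 0, 0, 0]]]}}

```text
clock: 25.3
ee_pos: [606.2, 43.5, 62.0]
tool_rot: [-179.9, -30.1, 98.1]
force: [0.5, 0.5, 0.2]
width: 72.6
grasp_force: 0.0
```

Request:
{"name": "play_rows", "arguments": {"commands": [[[-0.7, 0, 0, -0.01, 0, 0, 0], [-0.7, 0, 0, -0.025, 0, 0, 0], [-0.7, 0, 0, -0.05, 0, 0, 0], [-0.7, 0, 0, -0.08, 0, 0, 0], [-0.7, 0, 0, -0.11, 0, 0, 0]]]}}

```text
clock: 25.72
ee_pos: [614.4, -12.3, 158.9]
tool_rot: [-179.9, -30.1, 98.1]
force: [0.9, 0.3, -0.4]
width: 72.8
grasp_force: 0.0
```

Request:
{"name": "play_rows", "arguments": {"commands": [[[-0.7, -0.02, 0, -0.025, 0, 0, 0], [-0.7, -0.04, 0, -0.05, 0, 0, 0], [-0.7, -0.06, 0, -0.075, 0, 0, 0], [-0.7, -0.08, 0, -0.1, 0, 0, 0], [-0.7, -0.1, 0, -0.12, 0, 0, 0]]]}}

```text
clock: 26.13
ee_pos: [635.8, -159.4, 213.5]
tool_rot: [180.0, -30.0, 98.1]
force: [0.8, -0.3, 0.2]
width: 72.4
grasp_force: 0.0
```

```bash
python3 -c "
from h import *
s=st()
p,d,P=cloud('top'); cv2.imwrite('pics/top3.png',p[...,::-1])
q=P.reshape(-1,3); l=RD.inv().apply(q-OD); g=p.reshape(-1,3).astype(int)
for lo,hi in((-122,0),(0,122)):
  m=(l[:,2]>14)&(l[:,2]<30)&(abs(l[:,0])<64)&(l[:,1]<hi)&(l[:,1]>lo)&((g.max(1)-g.min(1))<40)
  k=l[m]; print(m.sum(),cv2.minAreaRect(k[:,:2].astype(np.float32)))
  A=np.c_[k[:,:2],np.ones(len(k))]; print(np.linalg.lstsq(A,k[:,2],rcond=None)[0])
from meas import tins
tins(p,P,bxs=((130,225,170,295),))
"
```

```text
26.13 p [ 635.8 -159.4  213.5] r [180.  -30.   98.1] F [ 0.8 -0.3  0.2] w 72.4 g 0.0 j [ 43.  42. -33.  80.  -6.  75.  25.]
920 ((-13.947998046875, -59.11423110961914), (56.6287727355957, 92.30773162841797), 89.87969207763672)
[5.57488239e-03 1.31002245e-04 2.23967128e+01]
934 ((-14.046619415283203, 56.69842529296875), (55.759273529052734, 93.74497985839844), 89.63035583496094)
[5.95109684e-03 3.71152115e-03 2.20064432e+01]
[ 136  236   31   51 1198] c [418.9 258.4] size [ 56.1 110. ] ang 172.8 z 21.9
```

View pics/top3.png

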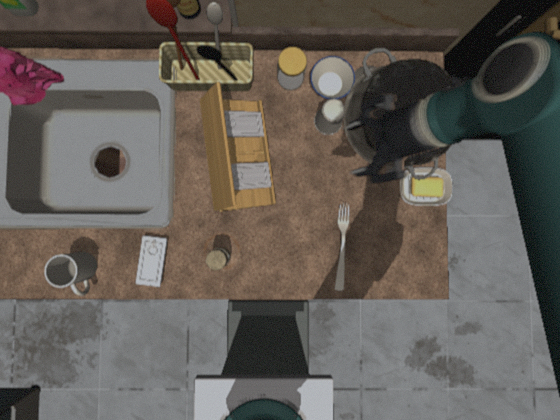

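The picture shows both tins flat on the deck (pixels 245,124 and 253,176). The bulged tin is still at (151,261), and the jar and fork have not moved.

Request:
{"name": "play_rows", "arguments": {"commands": [[[-0.7, 0, 0, 0, 0, 0, 0], [-0.7, 0, 0, 0, 0, 0, 0], [-0.7, 0, 0, 0, 0, 0, 0], [-0.7, 0, 0, 0, 0, 0, 0], [-0.7, 0, 0, 0, 0, 0, 0]]]}}

```text
clock: 26.6
ee_pos: [635.1, -155.4, 211.3]
tool_rot: [-179.9, -30.1, 98.2]
force: [-0.5, -0.5, 0.3]
width: 72.6
grasp_force: 0.0
```

```bash
python3 -c "
from h import *
st(); print(robot.sign_off())"
```

```text
26.6 p [ 635.1 -155.4  211.3] r [-179.9  -30.1   98.2] F [-0.5 -0.5  0.3] w 72.6 g 0.0 j [ 43.  42. -33.  81.  -6.  75.  25.]
the job is handed in; nothing more can be done
None
```

The bulged tin was the leftmost one: it leaned onto its edge when pressed and was left in place, the two sound tins lie flat in the rack's two bays, the jar and fork look unmoved in the final picture, and the job was handed in at 26.6 s; the test presses reached 22, 11 and 16 N, above the suggested 5 N but under the 40 N limit.

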